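Close the salve jar at the tattoo station

TASK

Close the open grey jar with the one loose lid of the three that fits its collar, the middle-sized one: set that lid level over the neck with its bar grip in line with the two gaps in the collar, so that it drops right down, then turn it clockwise (seen from above) until it stops, a little under a quarter turn. Let go of it and leave it locked on the jar.

Things in the scene. Friction and masses are not known exactly. Their poses are not given: they have to be found in the camera images.
- jar_mouth (a point): Rim centre of the open, fixed dark grey jar (76 mm wide), 72 mm above the table. White neck 36 mm wide, 22 mm high; round it, 2 to 8 mm below the rim, a collar 58 mm wide with two opposite 80-degree gaps. z up, x through both gaps (either way alike; white rib below each). A lid's lugs pass down the gaps, then turn 80 degrees clockwise under the collar to a stop; anticlockwise is blocked.
- grip_middle (a point): Centre of the bar grip on the middle lid, the one that fits: 72 mm wide, 66 mm inside, light grey, 60 g. Bar 44 long, 12 wide, 18 high, on a stem 14 mm high. Site 44 mm above the skirt's lower edge, 23 above the lid's top face; when home, 27 above the jar's rim. z up, x along the bar (either way alike). Two inward lugs, 14 wide, 44 apart, at the skirt's lower edge under the bar's ends.
- grip_small (a point): Centre of the bar grip of the small light grey lid: same build, height and axes as the middle one, 50 mm wide; it does not go over the collar. All three lids lie skirt down on the table, 53 mm high.
- grip_large (a point): Centre of the bar grip of the large light grey lid: same build, height and axes, 96 mm wide; it is slack on the jar and its lugs do not catch. (The other grey jar, far right under a flat cap, is already closed: no part of the job.)

How it is judged:
On the way:
1. the middle-sized lid is right down over the neck, its lugs in the gaps, not yet turned home (horizontal distance between grip_middle and jar_mouth below 0.012 m and z of grip_middle in the frame of jar_mouth below 0.032 m and angle between the x axis of grip_middle and the x axis of jar_mouth, either way round below 0.75 rad).
At the end, for the whole second after the job is handed in: The middle-sized lid is right down on the open jar (its grip within 12 mm of the jar's axis and 20 to 32 mm above the rim, tilted less than 10 degrees) and turned so that its bar stands more than 57 degrees from the line of the gaps, locked under the collar, and let go (horizontal distance between grip_middle and jar_mouth below 0.012 m and z of grip_middle in the frame of jar_mouth between 0.02 and 0.032 m and angle between grip_middle's own z axis and vertical below 0.17 rad and angle between the x axis of grip_middle and the x axis of jar_mouth, either way round above 1 rad); the robot touches nothing.
It also fails if it takes over 42 s, if anything falls off the work surface, if the arm or the gripper's body presses on something with over 40 N, if the wrist force passes 120 N, or if a joint passes its speed limit or range.

ROBOT

A 6-joint arm with a two-finger parallel gripper is mounted at the origin on the work surface. World frame = base frame: x ahead of the robot, y to its left, z up, the work surface at z = 0. Lengths are in m, angles in rad, forces in N, time in s.
With the tool pointing down it reaches from about 0.325 to 0.9 m from the base axis. Payload 6.1 kg.
Tool frame: the origin (TCP) lies at the centre of the arm's flange, where the gripper is bolted on; the fingertips stand 182 mm ahead of it and the grasp point (between the pads) lies 164 mm ahead of it; z points along the fingers, y is the direction in which the jaws open and shut (so a half turn about z gives the same grasp; the last joint's range is limited). The gripper opens to 87 mm and grips with 3 to 60 N. Pads are 19 mm wide; open, the fingers measure 117 mm over their backs; the gripper's body (75 mm by 190 mm) begins 51 mm behind the grasp point.
Start: joints at [1.209, 0.22, 1.526, -0, 1.395, -0.126], TCP at [0.146, 0.608, 0.405] pointing down, gripper open.
Joint ranges: [-2.98, 2.98], [-0.91, 2.08], [0.09, 2.57], [-1.24, 4.39], [0.2, 2.65], [-2.68, 2.68]. Speed limits (rad/s): [2.57, 2.57, 3.01, 3.14, 3.14, 3.14].

INTERFACE

Orientations are given as a unit quaternion [x, y, z, w].
In Python, from plant import status, vision, order gives the robot as it stands. The module is installed in compiled form; this text tells all that it offers.
- The arm moves only by the tool drive_tool, never from a script. Its argument "targets" is text: rows parted by semicolons, each of 5 numbers parted by spaces: the shift along the tool's x, y, z in cm, then the turn about the tool's z in degrees, then the closure, from -1 (fully open) to 1 (shut), so that 0 is half open. A call has exactly 10 rows; each row shifts and turns the commanded pose from where the row before left it, along the tool's axes as they then stand; what a row does not reach is not made up. A row lasts 1/8 s, in which the tool goes at most 62.5 mm and 10.7 degrees, less where a joint would pass 70% of its speed; a pose out of reach is approached as far as the arm can. A call with a gripper value outside its range is refused whole. The fingers move at their own pace and stop on an object; "grip_force" is the grip in N (left out, the last holds). Time passes only in rows, so rows that do not move let the fingers close, or fill a call up. It gives the time, the measured TCP pose, the force and the opening at its end, in the units of the state.
- status.state(): the state, without advancing time (a new reading comes with each control period).
- vision.get_image(name): name is "side" or "top"; returns the picture (384x512x3 uint8, red, green, blue); there is no depth.
- vision.calibration(name): a dict with "intrinsics" (3x3 intrinsics, pixels), "dist" ([k1, k2, p1, p2, k3] as OpenCV has them; the pictures are not rectified), "pose" (4x4, takes a point from camera to world coordinates). Camera axes: x right, y up, looking along -z (the intrinsics and any distortion apply to the point x, -y, -z); pixel columns grow to the right and rows downward; lengths in m; the calibration is good to about 2 mm. A picture is of the moment at which its call begins. calibration takes no time and is no camera call.
- order.finish_job(): hands the job in, once; it reports no verdict.
The state is a dict: "clock": time; "joint_pos": joint angles; "joint_vel": joint speeds; "tau": joint torques, N m; "position": TCP position; "orientation": TCP orientation; "force": force on the tool from outside, world axes, zero at the start; "ft_torque": the same for the moment, N m; "width": finger opening in m.
Only numpy, scipy, OpenCV 4.12 (cv2) and the standard library are available. Lean on these libraries where they do the work, as an engineer would, in place of code of your own. Each camera call takes 0.05 s, during which the arm holds its last target. There are 200 camera calls.

## Working session

There is one attempt and no reset: what is moved stays moved. The work goes in short steps, Python scripts to look and compute and a tool call to move; the robot and the scene stay as the last step left them, time stands still between calls to the robot, and variables do not carry over. Pictures are saved under pics/ and viewed, about 8 in all and at most 12, crops included, and the job is handed in when it is done.

Besides the shell and the picture viewer there is one more tool, called after "Emit:" as name(argument=value, ...), one argument or row to a line, values as JSON. drive_tool: Moves the arm, as the interface text tells. Its arguments: {"type":"object","properties":{"targets":{"type":"string"},"grip_force":{"type":"number"}},"required":["targets"]}

```bash
mkdir -p pics; python3 - <<'E'
from plant import status, vision
import cv2, numpy as np
np.set_printoptions(precision=4,suppress=True)
for n in ("top","side"):
    im=vision.get_image(n); cv2.imwrite(f"pics/{n}0.png",im[:,:,::-1])
    c=vision.calibration(n); print(n,c["intrinsics"],c["dist"],c["pose"])
print(status.state())
E
```

```text
top [[489.4327   0.     251.0228]
 [  0.     489.4327 190.222 ]
 [  0.       0.       1.    ]] [0.0553 0.     0.     0.     0.    ] [[-0.0001  0.9993 -0.0377  0.4959]
 [-1.     -0.0004 -0.0071 -0.017 ]
 [-0.0072  0.0377  0.9993  1.1914]
 [ 0.      0.      0.      1.    ]]
side [[427.7257   0.     258.8783]
 [  0.     427.7257 196.7006]
 [  0.       0.       1.    ]] [-0.0189  0.      0.      0.      0.    ] [[ 0.7346  0.4805 -0.479   0.2119]
 [-0.6783  0.5046 -0.5341 -0.3959]
 [-0.0149  0.7173  0.6967  0.6246]
 [ 0.      0.      0.      1.    ]]
{'clock': 0.1, 'joint_pos': array([ 1.2089,  0.2211,  1.5275, -0.    ,  1.3947, -0.1261]), 'joint_vel': array([ 0.0013, -0.0022, -0.0017,  0.0016,  0.0014, -0.0006]), 'tau': array([  0.001 , -49.5941, -38.8524,   0.0701,   0.0514,  -0.    ]), 'position': array([0.1459, 0.6075, 0.4037]), 'orientation': array([ 0.1176,  0.9931, -0.0008, -0.0002]), 'force': array([1.4255, 0.9502, 0.0821]), 'ft_torque': array([-0.0208,  0.0713,  0.0264]), 'width': 0.08694602035895527}
```

View pics/top0.png

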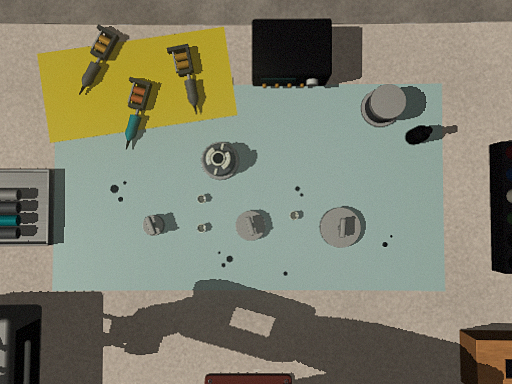

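View pics/side0.png

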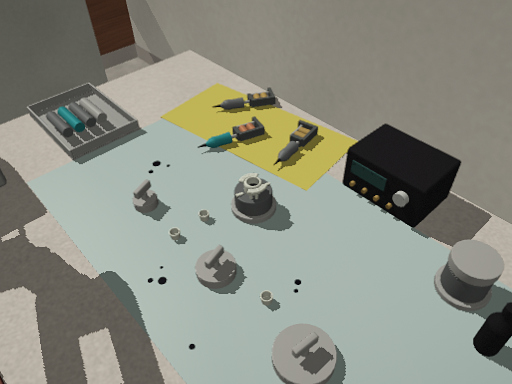

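The top view shows the jar at about (219,159), the small lid at (153,224), the middle lid at (252,224) and the large lid at (342,226). In the side view the jar is at about (253,195) and the middle lid at (216,266). Next I enlarge the middle lid and the jar and mask them.

```bash
cat > h.py <<'E'
import cv2, numpy as np
from plant import vision
np.set_printoptions(precision=4,suppress=True)
def px2w(n,uv,z):
    c=vision.calibration(n); uv=np.asarray(uv,float).reshape(-1,1,2)
    p=cv2.undistortPoints(uv,c["intrinsics"],np.array(c["dist"]))[:,0]
    d=np.c_[p[:,0],-p[:,1],-np.ones(len(p))]@c["pose"][:3,:3].T; o=c["pose"][:3,3]
    return o+d*((z-o[2])/d[:,2])[:,None]
def w2px(n,P):
    c=vision.calibration(n); q=(np.asarray(P,float).reshape(-1,3)-c["pose"][:3,3])@c["pose"][:3,:3]
    q=q*[1,-1,-1]
    return cv2.projectPoints(q,np.zeros(3),np.zeros(3),c["intrinsics"],np.array(c["dist"]))[0][:,0]
def crop(im,x,y,w,h,s): return cv2.resize(im[y:y+h,x:x+w],None,fx=s,fy=s,interpolation=cv2.INTER_CUBIC)
E
python3 - <<'E'
from h import *
t=cv2.imread("pics/top0.png"); s=cv2.imread("pics/side0.png")
A=np.hstack([crop(t,195,135,50,50,8),crop(t,228,200,50,50,8)])
cv2.imwrite("pics/c1.png",A)
B=np.hstack([crop(s,225,165,60,60,6),crop(s,188,235,60,60,6)])
cv2.imwrite("pics/c2.png",B)
hsv=cv2.cvtColor(t,cv2.COLOR_BGR2HSV)
m=((hsv[:,:,1]<35)).astype(np.uint8)
n,l,st,ce=cv2.connectedComponentsWithStats(m[130:290,60:440])
for i in range(1,n):
    if st[i,4]>100: print(st[i]+[60,130,0,0,0],ce[i]+[60,130])
E
```

```text
[   60   130   380   160 56460] [247.7229 210.8246]
```

View pics/c1.png

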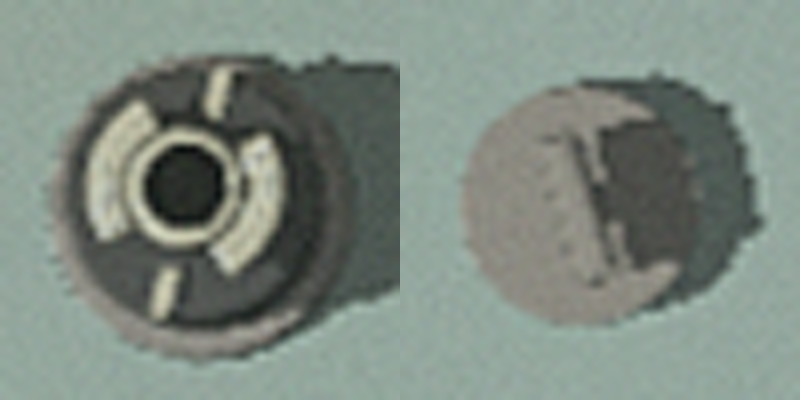

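View pics/c2.png

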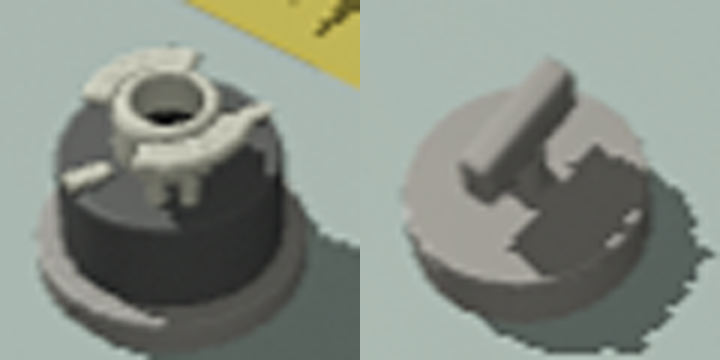

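The top crop shows the neck ring centred at crop (185,184), with ribs at (219,92) and (165,293). The lid disc is centred near (580,205), and its bar runs from (558,134) to (590,284). The side crop shows the neck rim centred at (163,97). The bar's top face there runs from about (560,72) to (480,172).

```bash
cat > m.py <<'E'
from h import *
c=lambda P,x,y,s:(np.array(P,float)+.5)/s-.5+[x,y]
jt=px2w("top",c([[185,184]],195,135,8),.072)[0]
r=px2w("top",c([[219,92],[165,293]],195,135,8),.052)
js=px2w("side",c([[163,97]],225,165,6),.072)[0]
print("jar",jt,js,"ribs",r,r.mean(0),"yaw",np.degrees(np.arctan2(*(r[0]-r[1])[1::-1])))
d=px2w("top",c([[180,205]],228,200,8),.021)[0]
b=px2w("top",c([[158,134],[190,284]],228,200,8),.053)
bs=px2w("side",c([[200,72],[120,172]],188,235,6),.053)
for n,q in(("top",b),("side",bs)): print(n,q.mean(0),np.linalg.norm(q[0]-q[1]),"yaw",np.degrees(np.arctan2(*(q[0]-q[1])[1::-1])))
print("disc",d)
from scipy.spatial.transform import Rotation as R
from plant import status
s=status.state(); T=R.from_quat(s["orientation"]).as_matrix(); print(T,s["position"])
E
python3 m.py
```

```text
jar [0.6131 0.0675 0.072 ] [0.6119 0.0697 0.072 ] ribs [[0.6422 0.0591 0.052 ]
 [0.5834 0.0747 0.052 ]] [0.6128 0.0669 0.052 ] yaw -14.899307923110978
top [ 0.4565 -0.0049  0.053 ] 0.04438003009825847 yaw 12.075325282403535
side [ 0.4551 -0.0091  0.053 ] 0.04044421047131516 yaw 17.791971006248115
disc [ 0.4566 -0.0063  0.021 ]
[[-0.9723  0.2336 -0.0006]
 [ 0.2336  0.9723 -0.0016]
 [ 0.0002 -0.0017 -1.    ]] [0.1459 0.6075 0.4037]
```

Emit:
drive_tool(
  targets="-3.4 -4 0 0 -1;-3.4 -4 0 0 -1;-3.4 -4 0 0 -1;-3.4 -4 0 0 -1;-3.4 -4 0 0 -1;-3.4 -4 0 0 -1;-3.4 -4 0 0 -1;-3.4 -4 0 0 -1;-3.4 -4 0 0 -1;-3.4 -4 0 0 -1",
  grip_force=30,
)

```text
clock: 1.35
position: [0.3834, 0.1377, 0.4046]
orientation: [0.118, 0.993, 0.0, 0.0]
force: [0.8, 0.4, -0.3]
width: 0.0871
```

Emit:
drive_tool(
  targets="-3.5 -4.1 0 0 -1;-3.5 -4.1 0 0 -1;-3.5 -4.1 0 0 -1;0 0 2 -9 -1;0 0 3 -9 -1;0 0 3 -8.5 -1;0 0 2 0 -1;0 0 1 0 -1;0 0 0 0 -1;0 0 0 0 -1",
)

```text
clock: 2.6
position: [0.4569, -0.0048, 0.2957]
orientation: [-0.113, 0.994, -0.0, 0.001]
force: [-0.4, 0.1, 0.2]
width: 0.087
```

```bash
cat > st.py <<'E'
from h import *
import sys
from plant import status
from scipy.spatial.transform import Rotation as R
s=status.state(); T=R.from_quat(s["orientation"]).as_matrix()
g=s["position"]+.164*T[:,2]
print("t",s["clock"],"tcp",s["position"],"grasp",g,"xyaw",np.degrees(np.arctan2(T[1,0],T[0,0])),"tilt",T[:2,2],"F",s["force"],"w",s["width"],"j",s["joint_pos"])
def to(x,y,z): print("tool shift cm",100*T.T@(np.array([x,y,z])-g))
a=[float(v) for v in sys.argv[1:4]]
if len(a)==3: to(*a)
E
python3 st.py .456 -.006 .046
python3 - <<'E'
from h import *
t=vision.get_image("top")[:,:,::-1]; s=vision.get_image("side")[:,:,::-1]
cv2.imwrite("pics/v3.png",np.hstack([crop(t,190,130,120,150,3),crop(s,150,150,120,150,3)]))
E
```

```text
t 2.6 tcp [ 0.4569 -0.0048  0.2957] grasp [ 0.4572 -0.0049  0.1317] xyaw -167.00806333420073 tilt [ 0.0015 -0.0003] F [-0.4416  0.1001  0.226 ] w 0.08696967913805201 j [-0.1834 -0.078   2.0566  0.      1.1615 -1.981 ]
tool shift cm [ 0.1532 -0.0783  8.5672]
```

View pics/v3.png

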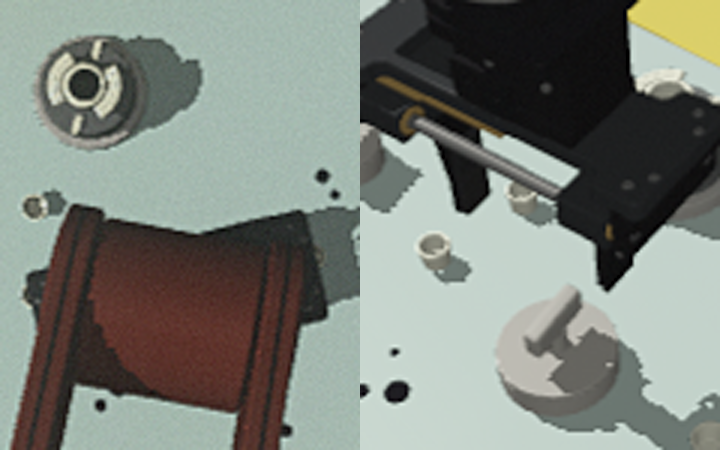

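The side camera shows the open fingers straddling the middle lid's bar from above, with the bar at right angles to the jaws. I descend and close.

Emit:
drive_tool(
  targets="0.15 -0.1 2 0 -1;0 0 2.5 0 -1;0 0 2 0 -1;0 0 1.3 0 -1;0 0 0.7 0 -1;0 0 0 0 -1;0 0 0 0 1;0 0 0 0 1;0 0 0 0 1;0 0 0 0 1",
  grip_force=30,
)

```text
clock: 3.95
position: [0.4553, -0.0061, 0.2099]
orientation: [-0.113, 0.994, -0.0, 0.0]
force: [0.0, 0.9, 0.2]
width: 0.055
```

Emit:
drive_tool(
  targets="0 0 0 0 1;0 0 0 0 1;0 0 -1 0 1;0 0 -2 0 1;0 0 -3 0 1;0 0 -3 0 1;0 0 -3 0 1;0 0 -1 0 1;0 0 0 0 1;0 0 0 0 1",
)

```text
clock: 5.2
position: [0.4548, -0.006, 0.3384]
orientation: [-0.113, 0.994, 0.0, -0.001]
force: [-0.5, -0.6, -0.5]
width: 0.0004
```

```bash
python3 st.py .6125 .068 .16
python3 - <<'E'
from h import *
s=vision.get_image("side")[:,:,::-1]
cv2.imwrite("pics/v4.png",crop(s,150,120,160,130,4))
E
```

```text
t 5.2 tcp [ 0.4548 -0.006   0.3384] grasp [ 0.4544 -0.006   0.1744] xyaw -167.01183325491058 tilt [-0.0022  0.0004] F [-0.4711 -0.5534 -0.5072] w 0.00041670096763029424 j [-0.1869 -0.1364  2.0232 -0.      1.257  -1.9844]
tool shift cm [-17.0698   3.6515   1.4096]
```

View pics/v4.png

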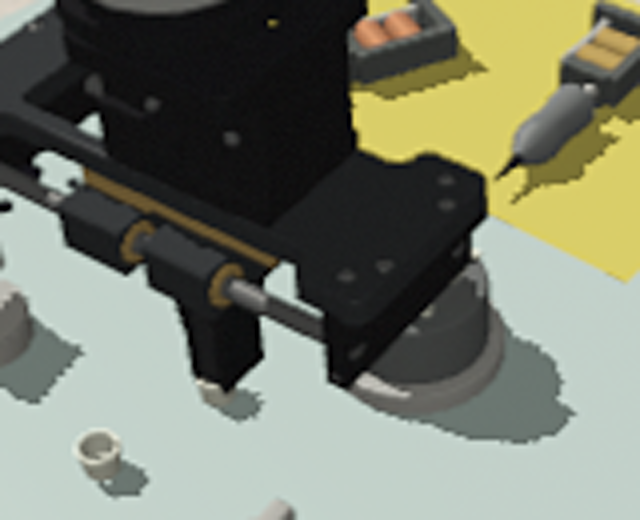

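The fingers had not finished closing when the lift began, so the grip is empty. I check whether the lid moved by comparing with the first side picture.

```bash
python3 - <<'E'
from h import *
s=vision.get_image("side")[:,:,::-1]; o=cv2.imread("pics/side0.png")
d=cv2.absdiff(s,o).max(2)[235:300,185:255]; print("diff frac",(d>40).mean())
cv2.imwrite("pics/v5.png",np.hstack([crop(s,180,225,80,80,5),crop(o,180,225,80,80,5)]))
E
```

```text
diff frac 0.0
```

View pics/v5.png

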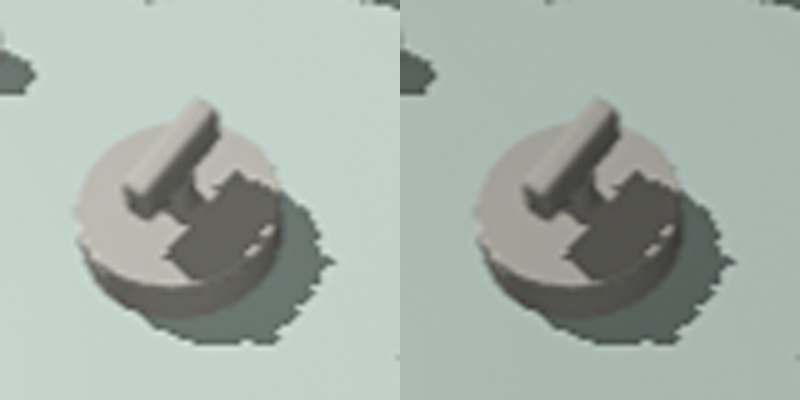

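The lid is unmoved, at the same pixels in both crops. I reopen, descend 13 cm again and this time allow enough time to close.

Emit:
drive_tool(
  targets="0 0 1 0 -0.3;0 0 1.5 0 -0.3;0 0 1.5 0 -0.3;0 0 1 0 -0.3;0 0 0 0 -0.3;0 0 0 0 -0.3;0 0 0 0 -0.3;0 0 2 0 -0.3;0 0 2.5 0 -0.3;0 0 1.5 0 -0.3",
)

```text
clock: 6.55
position: [0.4551, -0.0061, 0.2291]
orientation: [-0.113, 0.994, 0.0, -0.0]
force: [0.2, -0.3, 0.2]
width: 0.0566
```

Emit:
drive_tool(
  targets="0 0 1.2 0 -0.3;0 0 0.8 0 -0.3;0 0 0 0 1;0 0 0 0 1;0 0 0 0 1;0 0 0 0 1;0 0 0 0 1;0 0 0 0 1;0 0 0 0 1;0 0 0 0 1",
  grip_force=30,
)

```text
clock: 7.8
position: [0.4553, -0.0061, 0.2099]
orientation: [-0.113, 0.994, -0.0, 0.0]
force: [-0.6, 0.7, 2.5]
width: 0.0127
```

Emit:
drive_tool(
  targets="0 0 0 0 1;0 0 0 0 1;0 0 -1 0 1;0 0 -2 0 1;0 0 -3 0 1;0 0 -3 0 1;0 0 -2.5 0 1;0 0 -1 0 1;0 0 0 0 1;0 0 0 0 1",
  grip_force=40,
)

```text
clock: 9.05
position: [0.4548, -0.006, 0.3335]
orientation: [-0.113, 0.994, 0.0, -0.001]
force: [-0.0, 0.4, -0.5]
width: 0.012
```

```bash
python3 st.py .6125 .068 .17
python3 - <<'E'
from h import *
s=vision.get_image("side")[:,:,::-1]
cv2.imwrite("pics/s6.png",s);cv2.imwrite("pics/v6.png",crop(s,150,130,160,130,4))
E
```

```text
t 9.05 tcp [ 0.4548 -0.006   0.3335] grasp [ 0.4545 -0.006   0.1695] xyaw -167.01377376366898 tilt [-0.0021  0.0004] F [-0.0318  0.4048 -0.52  ] w 0.011982039637701733 j [-0.1869 -0.1308  2.0279  0.      1.2466 -1.9844]
tool shift cm [-17.0622   3.6552  -0.0769]
```

View pics/v6.png

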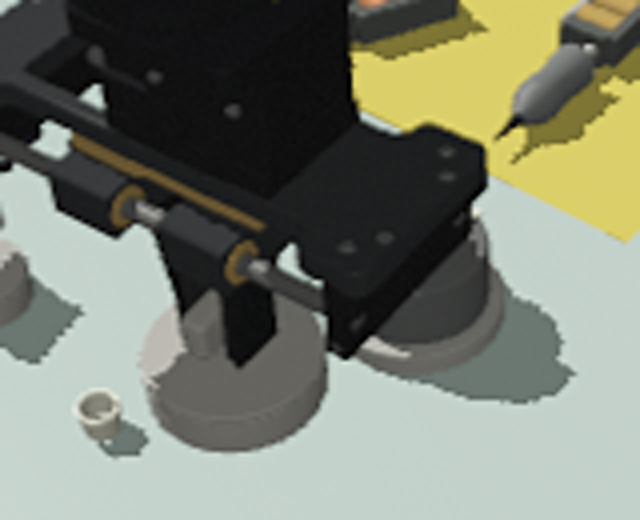

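The lid is held level, spanning columns 142–327 with its bottom at row 452 in the crop. I check its centre against the grasp point.

```bash
python3 - <<'E'
from h import *
a=np.linspace(0,2*np.pi,90)
for x,y in((.4545,-.006),(.4595,-.006),(.4545,-.001)):
    P=[[x+.036*np.cos(t),y+.036*np.sin(t),z] for z in(.1445,.1235) for t in a]
    q=(w2px("side",P)-[150,130])*4+1.5
    print(x,y,"left,right,bottom",q[:,0].min(),q[:,0].max(),q[:,1].max())
E
```

```text
0.4545 -0.006 left,right,bottom 137.87593136947885 328.4413261496529 456.32641894875655
0.4595 -0.006 left,right,bottom 148.49646175304383 338.1101053452878 449.32174291858496
0.4545 -0.001 left,right,bottom 130.2855635506255 320.2979876544365 448.9198932200243
```

Emit:
drive_tool(
  targets="-1.7 0.37 0 0 1;-3.4 0.74 0 0 1;-3.4 0.74 0 0 1;-3.4 0.74 0 0 1;-3.4 0.74 0 0 1;-1.7 0.37 0 0 1;0 0 0 9 1;0 0 0 9 1;0 0 0 7 1;0 0 0 3 1",
)

```text
clock: 10.35
position: [0.6123, 0.0682, 0.333]
orientation: [0.132, 0.991, -0.0, -0.001]
force: [-0.2, -0.9, -0.8]
width: 0.0123
```

Emit:
drive_tool(
  targets="0 0 1 0 1;0 0 1 0 1;0 0 0.5 0 1;0 0 0 0 1;0 0 0 0 1;0 0 0 0 1;0 0 0 0 1;0 0 0 0 1;0 0 0 0 1;0 0 0 0 1",
)

```text
clock: 11.6
position: [0.6126, 0.0682, 0.3098]
orientation: [0.131, 0.991, 0.0, 0.0]
force: [0.3, 0.3, -0.3]
width: 0.0124
```

```bash
python3 st.py .6115 .068 .101
python3 - <<'E'
from h import *
s=vision.get_image("side")[:,:,::-1]
cv2.imwrite("pics/s7.png",s);cv2.imwrite("pics/v7.png",crop(s,190,110,130,130,4))
E
```

```text
t 11.6 tcp [0.6126 0.0682 0.3098] grasp [0.6126 0.0682 0.1458] xyaw 164.99126674945353 tilt [0. 0.] F [ 0.3198  0.3354 -0.2698] w 0.012400086689599065 j [-0.017   0.2818  1.6374  0.      1.2223 -1.3259]
tool shift cm [ 0.1032 -0.046   4.477 ]
```

View pics/v7.png

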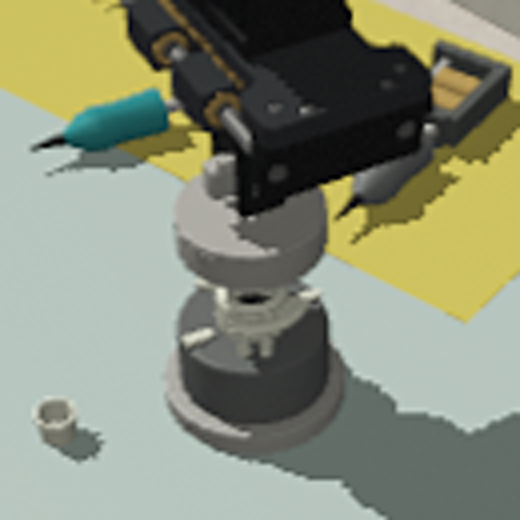

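The lid hangs level over the jar, at columns 174–328 with its bottom at row 288. The jar body spans columns 178–330, and the bar is in line with the rib. I compare these with projections.

```bash
python3 - <<'E'
from h import *
a=np.linspace(0,2*np.pi,180)
def ext(x,y,r,zs,n="side"):
    q=(w2px(n,[[x+r*np.cos(t),y+r*np.sin(t),z] for z in zs for t in a])-[190,110])*4+1.5
    return q[:,0].min(),q[:,0].max(),q[:,1].max()
print("lid pred",ext(.6126,.0682,.036,(.1208,.0998)))
print("jar pred",ext(.6125,.068,.038,(.05,.02)))
print("jar +2mm x",ext(.6145,.068,.038,(.05,.02)),"+2mm y",ext(.6125,.07,.038,(.05,.02)))
E
```

```text
lid pred (np.float64(171.20629775717623), np.float64(326.99437557905117), np.float64(292.9967188161062))
jar pred (np.float64(175.5974316513591), np.float64(330.4340841626147), np.float64(417.2182838162943))
jar +2mm x (np.float64(178.70283603188147), np.float64(333.36614536106686), np.float64(415.16908449105574)) +2mm y (np.float64(172.96570104786747), np.float64(327.602636311683), np.float64(415.0614855898116))
```

Lid and jar agree to about 1 mm, so I lower gently.

Emit:
drive_tool(
  targets="0 0 0.8 0 1;0 0 0.8 0 1;0 0 0.6 0 1;0 0 0.4 0 1;0 0 0.4 0 1;0 0 0.3 0 1;0 0 0.3 0 1;0 0 0.3 0 1;0 0 0 0 1;0 0 0 0 1",
)

```text
clock: 12.9
position: [0.6127, 0.0682, 0.2708]
orientation: [0.131, 0.991, -0.0, 0.0]
force: [-0.1, -0.4, -0.2]
width: 0.0122
```

```bash
python3 st.py .6125 .068 .101
```

```text
t 12.9 tcp [0.6127 0.0682 0.2708] grasp [0.6127 0.0681 0.1068] xyaw 164.99021299164573 tilt [ 0.0001 -0.    ] F [-0.0647 -0.3844 -0.2486] w 0.012224524541086482 j [-0.0171  0.326   1.6617 -0.      1.1537 -1.3259]
tool shift cm [ 0.0137 -0.0191  0.5835]
```

Emit:
drive_tool(
  targets="0 0 0.2 0 1;0 0 0.1 0 1;0 0 0.1 0 1;0 0 0.1 0 1;0 0 0.05 0 1;0 0 0 0 1;0 0 0 0 1;0 0 0 0 1;0 0 0 0 1;0 0 0 0 1",
)

```text
clock: 14.15
position: [0.6126, 0.0682, 0.2653]
orientation: [0.131, 0.991, 0.0, 0.0]
force: [0.2, -0.3, -1.1]
width: 0.0124
```

```bash
python3 st.py .6125 .068 .101
```

```text
t 14.15 tcp [0.6126 0.0682 0.2653] grasp [0.6126 0.0682 0.1013] xyaw 164.98892016972752 tilt [0. 0.] F [ 0.2151 -0.3436 -1.0564] w 0.012357257240296621 j [-0.017   0.3328  1.6647  0.      1.144  -1.3258]
tool shift cm [ 0.0067 -0.0196  0.0275]
```

Emit:
drive_tool(
  targets="0 0 0.05 0 1;0 0 0 0 1;0 0 0.05 0 1;0 0 0 0 1;0 0 0.05 0 1;0 0 0 0 1;0 0 0 0 1;0 0 0 0 1;0 0 0 0 1;0 0 0 0 1",
)

```text
clock: 15.4
position: [0.6127, 0.0682, 0.2647]
orientation: [0.131, 0.991, -0.0, 0.0]
force: [-4.0, -0.5, 7.6]
width: 0.0121
```

```bash
python3 st.py .6125 .068 .101
```

```text
t 15.4 tcp [0.6127 0.0682 0.2647] grasp [0.6128 0.0682 0.1007] xyaw 164.99526854685735 tilt [ 0.0004 -0.0001] F [-4.0444 -0.4595  7.6453] w 0.012137868203017127 j [-0.017   0.3336  1.6648 -0.0001  1.1427 -1.3259]
tool shift cm [ 0.0261 -0.0227 -0.0309]
```

The lid is seated: contact at 7.6 N with the grip about 27 mm above the rim. I turn it clockwise.

Emit:
drive_tool(
  targets="0 0 -0.05 3 1;0 0 0 6 1;0 0 0 8 1;0 0 0 8 1;0 0 0 8 1;0 0 0 8 1;0 0 0 8 1;0 0 0 8 1;0 0 0 6 1;0 0 0 3 1",
)

```text
clock: 16.65
position: [0.6131, 0.0681, 0.2648]
orientation: [0.65, 0.76, 0.001, 0.001]
force: [0.3, -0.0, 3.4]
width: 0.0119
```

```bash
python3 st.py .6125 .068 .101; python3 -c "
from plant import status; print(status.state()['ft_torque'])"
```

```text
t 16.65 tcp [0.6131 0.0681 0.2648] grasp [0.6134 0.0681 0.1008] xyaw 98.85826127947581 tilt [ 0.0018 -0.0001] F [ 0.2943 -0.0321  3.3569] w 0.011926738435070566 j [-0.0171  0.3337  1.6645 -0.      1.1416 -0.1717]
tool shift cm [-0.0001 -0.0875 -0.0193]
[-0.09289784  0.04008192  0.01943246]
```

Emit:
drive_tool(
  targets="0 0 0 3 1;0 0 0 3 1;0 0 0 3 1;0 0 0 2 1;0 0 0 2 1;0 0 0 2 1;0 0 0 1 1;0 0 0 0 1;0 0 0 0 1;0 0 0 0 1",
)

```text
clock: 17.9
position: [0.6127, 0.0683, 0.2647]
orientation: [0.749, 0.662, 0.0, 0.0]
force: [-1.1, 0.7, 5.8]
width: 0.0119
```

```bash
python3 st.py .6125 .068 .101; python3 -c "
from plant import status; print(status.state()['ft_torque'])"
```

```text
t 17.9 tcp [0.6127 0.0683 0.2647] grasp [0.6128 0.0683 0.1007] xyaw 82.95723055442932 tilt [0.0005 0.0002] F [-1.1382  0.6773  5.822 ] w 0.011913653315370204 j [-0.0169  0.3336  1.6648  0.0002  1.1428  0.1059]
tool shift cm [-0.036  -0.0267 -0.0251]
[-0.01799227  0.24313134  0.07930405]
```

Emit:
drive_tool(
  targets="0 0 -0.03 2 1;0 0 0 2 1;0 0 0 1 1;0 0 0 1 1;0 0 0 0 1;0 0 0 0 1;0 0 0 0 1;0 0 0 0 1;0 0 0 0 1;0 0 0 0 1",
)

```text
clock: 19.15
position: [0.6126, 0.0684, 0.2648]
orientation: [0.782, 0.623, 0.0, 0.0]
force: [-0.4, 0.4, 5.1]
width: 0.0128
```

```bash
python3 st.py .6125 .068 .101; python3 -c "
from plant import status; print(status.state()['ft_torque'])"
```

```text
t 19.15 tcp [0.6126 0.0684 0.2648] grasp [0.6127 0.0683 0.1008] xyaw 77.02064193914727 tilt [ 0.0003 -0.0002] F [-0.4143  0.3507  5.0648] w 0.012832999609109854 j [-0.0166  0.3334  1.6649 -0.0003  1.143   0.21  ]
tool shift cm [-0.0379 -0.011  -0.0209]
[0.05976171 0.10390336 0.82498597]
```

The wrist torque rose to 0.82 N m and the pads spread, so the lid is at its stop. I let go and rise.

Emit:
drive_tool(
  targets="0 0 0 -2 1;0 0 0 0 -0.4;0 0 0 0 -0.4;0 0 0 0 -0.4;0 0 0 0 -0.4;0 0 0 0 -0.4;0 0 0 0 -0.4;0 0 0 0 -0.4;0 0 0 0 -0.4;0 0 0 0 -0.4",
)

```text
clock: 20.4
position: [0.6126, 0.0681, 0.2646]
orientation: [0.772, 0.636, 0.0, 0.0]
force: [-0.1, 0.3, -0.2]
width: 0.0612
```

Emit:
drive_tool(
  targets="0 0 -1 0 -0.4;0 0 -2 0 -0.4;0 0 -3 0 -0.4;0 0 -4 0 -0.4;0 0 -4 0 -0.4;0 0 -4 0 -0.4;0 0 -2 0 -0.4;0 0 0 0 -0.4;0 0 0 0 -0.4;0 0 0 0 -0.4",
)

```text
clock: 21.65
position: [0.6123, 0.0682, 0.4622]
orientation: [0.772, 0.636, -0.001, -0.001]
force: [0.7, 0.2, 0.9]
width: 0.0606
```

```bash
python3 st.py
python3 - <<'E'
from h import *
s=vision.get_image("side")[:,:,::-1]
cv2.imwrite("pics/s8.png",s);cv2.imwrite("pics/v8.png",crop(s,190,110,130,130,4))
E
```

```text
t 21.65 tcp [0.6123 0.0682 0.4622] grasp [0.6117 0.0682 0.2982] xyaw 78.98941914447732 tilt [-0.0037  0.0001] F [0.7254 0.1918 0.8655] w 0.060572474496477506 j [-0.0171  0.1699  1.4775 -0.      1.498   0.1751]
```

View pics/v8.png

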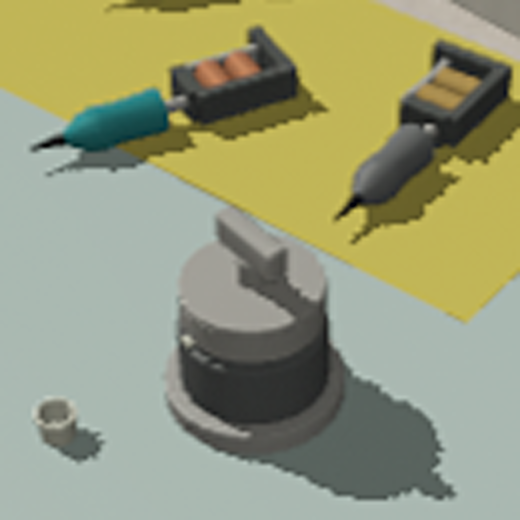

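The lid sits level on the jar, at columns 180–328. The bar's top face runs from about (225,215) to (275,260), and the gripper is clear. I check the angle and position, then hand in.

```bash
python3 - <<'E'
from h import *
q=px2w("side",(np.array([[225,215],[275,260]])+.5)/4-.5+[190,110],.108)
y=np.degrees(np.arctan2(*(q[0]-q[1])[1::-1])); print(q.mean(0),np.linalg.norm(q[0]-q[1]),"yaw",y,"from gaps",y+15)
if 65<abs((y+15+90)%180-90) and np.linalg.norm(q.mean(0)[:2]-[.6125,.068])<.008:
    from plant import order; print(order.finish_job())
E
```

```text
[0.6082 0.0634 0.108 ] 0.040237507426987944 yaw 83.21373153212171 from gaps 98.21373153212171
the job is handed in; nothing more can be done
None
```

The middle-sized lid is locked on the open jar, the gripper is clear of it, and the job is handed in. The robot's clock stood at about 22 s of the 42 s allowed.

- **First grasp:** it closed on nothing because I lifted before the slow fingers had shut. Picture comparison showed the lid had not moved, and the second grasp held.
- **Seating:** I lowered the lid with its bar in line with the gaps. It met contact at 7.6 N with the grip about 27 mm above the rim, as it should when home.
- **Locking:** I turned the hand clockwise until the wrist torque rose to 0.82 N m and the pads spread at about 82–88° of turn, which I took as the stop. I then opened the fingers and rose 20 cm.
- **Last checks:** the side picture shows the lid level and fully down, and the wrist force is near zero.
- **Disagreement:** in that picture the bar stands about 82° from the line of the gaps, which matches the 80° stop. The rough pixel reading puts the bar centre about 6 mm from the jar axis, within the 12 mm limit. The arm's own reading put the grip less than 1 mm from my estimate of the jar axis. The bar also read 40 mm long instead of 44, so I put the offset down to coarse pixel picking.

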